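Press the seat glides and pot them

TASK

Finish this batch of seat glides: lay every glide flat on the steel plate of the press, then push the red treadle right down to its stop with all of them on the plate and let it come back up. The two storage pots stand mouth-down: turn both over so that they stand mouth-up on the bench, and put the pressed glides into the pot of their own colour. Leave the tools and other things on the bench alone.

Things in the scene. Friction and masses are not known exactly. Their poses are not given: they have to be found in the camera images.
- pot_orange: orange plastic pot, an open square cup 52 x 52 mm outside, 54 mm tall, walls and bottom 4 mm, straight flat sides, about 60 g, loose on the bench. Origin: centre of the outside of its closed bottom; its z axis points from the bottom to the open mouth (so z points down and the origin is 54 mm above the bench while it stands mouth-down); x and y are square to the sides. It starts empty, mouth-down.
- pot_blue: blue plastic pot, an open square cup 52 x 52 mm outside, 54 mm tall, walls and bottom 4 mm, straight flat sides, about 60 g, loose on the bench. Origin: centre of the outside of its closed bottom; its z axis points from the bottom to the open mouth (so z points down and the origin is 54 mm above the bench while it stands mouth-down); x and y are square to the sides. It starts empty, mouth-down.
- glide_orange1: orange square plastic seat glide with a black rubber sole, 28 x 28 x 14 mm, 25 g, loose, lying flat on the bench at the start. Origin: centre of the underside (sole); z up, x and y square to its sides. May be absent (None from the start).
- glide_orange2: orange square plastic seat glide with a black rubber sole, 28 x 28 x 14 mm, 25 g, loose, lying flat on the bench at the start. Origin: centre of the underside (sole); z up, x and y square to its sides. May be absent (None from the start).
- glide_blue1: blue square plastic seat glide with a black rubber sole, 28 x 28 x 14 mm, 25 g, loose, lying flat on the bench at the start. Origin: centre of the underside (sole); z up, x and y square to its sides. May be absent (None from the start).
- glide_blue2: blue square plastic seat glide with a black rubber sole, 28 x 28 x 14 mm, 25 g, loose, lying flat on the bench at the start. Origin: centre of the underside (sole); z up, x and y square to its sides. May be absent (None from the start).
- press: bench-top glide press, fixed, blue base. Origin: centre of its underside on the bench. x runs along its 180 mm length (base x -90 to +90 mm), the flat steel bed plate (170 x 110 mm) is its top, 30 mm above the bench. The jaw is hinged on the +y side (axis along x at y = +85 mm, height 52 mm, posts up to 61 mm high); the treadle sticks out on the -y side, to y = -190 mm.
- plate (a point): centre of the top face of the press's steel bed plate, 30 mm above the bench; x along its 170 mm length, y along its 110 mm width, z up. There is room for three glides side by side along x.
- treadle_pad (a point): where to press: on the top face of the red ribbed treadle (85 mm wide along the press's x, 105 mm long), 20 mm from its free end, 90 mm from its hinge. Moves with the treadle; about 54 mm above the bench when up, 27 mm at the stop (and then about 5 mm farther from the hinge, horizontally).
- treadle (a joint): treadle angle in rad: 0 up, 0.32 fully down on its stop. Spring return; takes roughly 10 N on the pad; it comes back up by itself.
- jaw (a joint): jaw angle in rad, driven by the treadle (5.94 times its angle): 0 wide open (leaning back 19 degrees past upright, top about 175 mm above the bench), 1.9 closed, level, its underside 47 mm above the bench, just clear of glides lying flat on the plate. Aluminium plate 150 x 115 mm.
- screwdriver: screwdriver with black handle, 200 mm long, lying flat; origin under its middle. Bystander, to be left alone.
- tape: roll of yellow tape, ring 80 mm across, 25 mm high; origin centre of underside. Bystander, to be left alone.
- knife: green utility knife, 130 x 26 x 16 mm, lying along its x; origin centre of underside. Bystander, to be left alone.
- scissors: scissors with red handles, about 175 mm long, 12 mm high, along its x; origin near the pivot. Bystander, to be left alone.
- chalk: round cake of white tailor's chalk, 44 mm across, 12 mm high; origin centre of underside. Bystander, to be left alone.
- tin: round flat tack tin, steel with a red lid, 62 mm across, 34 mm high; origin centre of underside. Bystander, to be left alone.

How it is judged:
By the outcome, as a careful person would: the job done as asked, in the order asked, and still so for the second after the job is handed in, with the robot touching nothing.
Of glide_orange1, glide_orange2, glide_blue1, glide_blue2 only 2 to 3 are there at a start; the rules pass over those that are not, and their reading is None.
At some moment in a run one of pot_orange, pot_blue may be knocked a few centimetres aside while the robot is not near it.
Once in a run the grip may slacken for a moment while it holds something.
It also fails if it takes over 210 s, if anything falls off the work surface, if the arm or the gripper's body presses on something with over 40 N, if the wrist force passes 120 N, or if a joint passes its speed limit or range.

ROBOT

A 6-joint arm with a two-finger parallel gripper is mounted at the origin on the work surface. World frame = base frame: x ahead of the robot, y to its left, z up, the work surface at z = 0. Lengths are in m, angles in rad, forces in N, time in s.
With the tool pointing down it reaches from about 0.275 to 1 m from the base axis. Payload 8.4 kg.
Tool frame: the origin (TCP) lies on the centre line of the jaws, within the pads' length; the fingertips stand 17 mm ahead of it and the grasp point (between the pads) lies 2 mm behind it (bot.tcp_to_tips is the z of the fingertips in the tool frame, in m); z points along the fingers, y is the line along which they close (so a half turn about z gives the same grasp; the last joint's range is limited). The gripper opens to 85 mm and grips with 20 to 120 N. Pads are 22 mm wide; open, the fingers measure 114 mm over their backs; the gripper's body (76 mm by 85 mm) begins 54 mm behind the grasp point. The pads swing forward as they close: fully open they stand 13 mm farther back than shut.
Start: joints at [-1.252, 0.353, 1.633, -0, 1.155, -0.002], TCP at [0.197, -0.593, 0.222] pointing down, gripper open.
Joint ranges: [-2.63, 2.63], [-0.92, 2.1], [0.06, 2.66], [-1.3, 4.44], [0, 2.69], [-3.02, 3.02]. Speed limits (rad/s): [2.22, 2.22, 2.79, 3.14, 3.14, 3.14].

INTERFACE

Orientations are given as a unit quaternion [x, y, z, w].
In Python, from workcell import bot, hand, kinematics, get_obs, vision, hand_in gives the robot as it stands. The module is installed in compiled form; this text tells all that it offers. Calls block until the motion is done:
- bot.reach(position, orientation): joint-space move of the TCP to a pose.
- bot.servo_line(position, ori=None, velocity=0.15): straight line of the TCP; ori=None keeps the orientation; velocity is the mean speed in m/s.
- bot.goto_joints(angles): joint-space move.
- hand.move_gripper(opening, strength=None): finger opening in m; strength is the grip in N (None keeps the last); returns when the fingers have stopped.
- bot.dwell(seconds).
- kinematics.solve_ik(position, orientation): joint angles nearest the present ones, or None.
- get_obs(): the state.
- vision.read_camera(name): name is "scene" or "top" or "wrist"; returns a dict with "frame" (384x512x3 uint8, red, green, blue), "intrinsics" (3x3 intrinsics, pixels), "dist" ([k1, k2, p1, p2, k3] as OpenCV has them; the pictures are not rectified), "view" (4x4, takes a point from world to camera coordinates). Camera axes: x right, y down, z forward; pixel columns grow to the right and rows downward; lengths in m; the calibration is good to about 2 mm. A picture is of the moment at which its call begins. There is no depth.
A pose or a line that the arm cannot do raises bot.IKError and nothing moves.
- hand_in(): hands the job in; it is judged then, once.
The state is a dict: "time_s": time; "joint_pos": joint angles; "joint_vel": joint speeds; "joint_efforts": joint torques, N m; "position": TCP position; "orientation": TCP orientation; "wrist_force": force on the tool from outside, world axes, zero at the start; "ft_torque": the same for the moment, N m; "gripper_width": finger opening in m; "grip_force": force on a finger pad.
Only numpy, scipy, OpenCV 4.12 (cv2) and the standard library are available. Lean on these libraries where they do the work, as an engineer would, in place of code of your own. Each camera call takes 0.05 s, during which the arm holds its last target. There are 200 camera calls.

## Working session

There is one attempt and no reset: what is moved stays moved. The work goes in short steps, each a Python script; the robot and the scene stay as the last script left them, time stands still between calls to the robot, and variables do not carry over. Pictures are saved under pics/ and viewed, at most 14 in all, crops included, and the job is handed in when it is done.

```bash
mkdir -p pics; python3 - <<'E'
from workcell import bot, hand, kinematics, get_obs, vision
import cv2, numpy as np
for n in ["scene","top","wrist"]:
    r=vision.read_camera(n); cv2.imwrite(f"pics/{n}0.png",r["frame"][:,:,::-1])
    V=np.array(r["view"]); print(n,np.round(r["intrinsics"],1).tolist(),np.round(r["dist"],3),"pos",np.round(-V[:3,:3].T@V[:3,3],3),"fwd",np.round(V[2,:3],2))
o=get_obs(); print(o["time_s"],o["position"],o["orientation"],o["wrist_force"],bot.tcp_to_tips)
E
```

```text
scene [[404.6, 0.0, 249.3], [0.0, 404.6, 190.6], [0.0, 0.0, 1.0]] [-0.116  0.     0.     0.     0.   ] pos [1.176 0.075 1.073] fwd [-0.52 -0.05 -0.85]
top [[359.0, 0.0, 250.1], [0.0, 359.0, 190.5], [0.0, 0.0, 1.0]] [-0.01  0.    0.    0.    0.  ] pos [0.422 0.009 1.065] fwd [ 0.15 -0.   -0.99]
wrist [[276.8, 0.0, 257.2], [0.0, 276.8, 192.0], [0.0, 0.0, 1.0]] [-0.037  0.     0.     0.     0.   ] pos [ 0.266 -0.571  0.372] fwd [-0.27 -0.09 -0.96]
0.15 [ 0.19694769 -0.59276488  0.22102769] [ 9.87168064e-01  1.59683860e-01 -7.03414159e-05 -5.22563447e-04] [-0.43055225 -0.2585817   0.08719838] 0.017
```

View pics/top0.png

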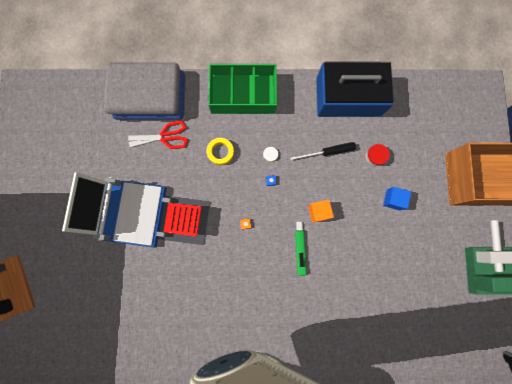

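View pics/scene0.png

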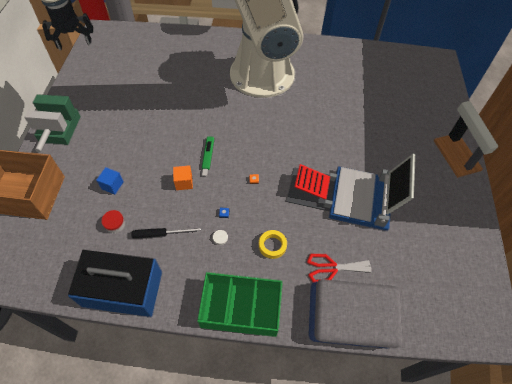

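Top view: orange glide (246,224), blue glide (271,181), orange pot (321,211), blue pot (397,198), press (135,213) with treadle towards (185,220). No third glide is visible so far. The masks will check that.

```bash
cat > h.py <<'E'
from workcell import bot, hand, kinematics, get_obs, vision, hand_in
import cv2, numpy as np
from scipy.spatial.transform import Rotation as R
HSV={"orange":((7,140,90),(17,255,255)),"blue":((106,150,60),(122,255,255)),"red":((0,190,90),(3,255,255))}
def snap(n,save=None):
    r=vision.read_camera(n)
    if save: cv2.imwrite(f"pics/{save}.png",r["frame"][:,:,::-1])
    return r
def ray(r,uv):
    p=cv2.undistortPoints(np.array(uv,float).reshape(-1,1,2),np.array(r["intrinsics"]),np.array(r["dist"],float))[:,0]
    V=np.array(r["view"]); d=np.c_[p,np.ones(len(p))]@V[:3,:3]
    return -V[:3,:3].T@V[:3,3],d/np.linalg.norm(d,axis=1)[:,None]
def onplane(r,uv,z):
    c,d=ray(r,uv); return c+d*((z-c[2])/d[:,2])[:,None]
def tri(pairs):
    A=np.zeros((3,3));b=np.zeros(3)
    for r,uv in pairs:
        c,d=ray(r,[uv]);P=np.eye(3)-np.outer(d[0],d[0]);A+=P;b+=P@c
    x=np.linalg.solve(A,b)
    e=[np.linalg.norm((np.eye(3)-np.outer(*(ray(r,[uv])[1][0],)*2))@(x-ray(r,[uv])[0])) for r,uv in pairs]
    return x,max(e)
def mask(r,col,lo=None):
    h=cv2.cvtColor(r["frame"],cv2.COLOR_RGB2HSV); a,b=HSV[col]
    return cv2.inRange(h,a,b)
def blobs(r,col,amin=15):
    cs,_=cv2.findContours(mask(r,col),cv2.RETR_EXTERNAL,cv2.CHAIN_APPROX_NONE)
    out=[]
    for c in cs:
        m=cv2.moments(c)
        if m["m00"]>=amin: out.append((m["m00"],np.array([m["m10"],m["m01"]])/m["m00"],c))
    return sorted(out,key=lambda t:-t[0])
def down(yaw):  # tool z down, tool y (closing line) at angle yaw in world
    y=np.array([np.cos(yaw),np.sin(yaw),0]);z=np.array([0,0,-1.])
    return R.from_matrix(np.c_[np.cross(y,z),y,z]).as_quat()
E
python3 - <<'E'
from h import *
for n in ["top","scene"]:
    r=snap(n)
    for c in HSV:
        for a,u,k in blobs(r,c): print(n,c,a,np.round(u,1),cv2.boundingRect(k),"z=.0:",np.round(onplane(r,[u],0)[0],3))
    h=cv2.cvtColor(r["frame"],cv2.COLOR_RGB2HSV)
    for p in ([(321,211),(246,224),(271,183),(397,195),(185,220),(120,235),(135,215)] if n=="top" else [(183,175),(254,179),(223,213),(110,178)]): print(p,h[p[1],p[0]])
t=snap("top")["frame"][120:270,40:300,::-1]; s=snap("scene")["frame"][130:280,200:460,::-1]
cv2.imwrite("pics/c1.png",np.vstack([cv2.resize(t,None,fx=2,fy=2,interpolation=2),cv2.resize(s,None,fx=2,fy=2,interpolation=2)])[:600])
E
```

```text
top orange 3332.5 [478.8 175. ] (445, 143, 67, 62) z=.0: [ 0.632 -0.687  0.   ]
top orange 1161.5 [ 14.1 287.3] (0, 256, 33, 65) z=.0: [0.301 0.691 0.   ]
top orange 384.5 [320.6 210.7] (309, 200, 25, 22) z=.0: [ 0.524 -0.202  0.   ]
top orange 79.0 [245.5 223.5] (240, 219, 11, 10) z=.0: [0.486 0.021 0.   ]
top blue 1058.0 [345.5 103.8] (317, 64, 76, 52) z=.0: [ 0.858 -0.29   0.   ]
top blue 445.0 [397.  198.1] (384, 187, 27, 23) z=.0: [ 0.561 -0.433  0.   ]
top blue 441.5 [112.5 210.3] (103, 182, 20, 60) z=.0: [0.524 0.418 0.   ]
top blue 146.5 [158.4 216.7] (149, 186, 17, 61) z=.0: [0.506 0.28  0.   ]
top blue 66.0 [270.9 179.9] (266, 176, 10, 9) z=.0: [ 0.617 -0.055  0.   ]
top red 929.5 [182.2 218.9] (164, 203, 37, 33) z=.0: [0.499 0.209 0.   ]
top red 302.0 [378.2 154. ] (368, 144, 21, 21) z=.0: [ 0.697 -0.384  0.   ]
top red 217.5 [174.6 141.7] (160, 136, 28, 13) z=.0: [0.736 0.239 0.   ]
top red 215.0 [173.1 127.9] (160, 121, 26, 15) z=.0: [0.78  0.245 0.   ]
(321, 211) [ 16 223 254]
(246, 224) [  0   3 238]
(271, 183) [108 209 235]
(397, 195) [108 213 230]
(185, 220) [  0 217
[... 836 characters left out ...]
blue 471.5 [364.4 205.1] (330, 167, 59, 63) z=.0: [0.536 0.368 0.   ]
scene blue 414.5 [109.6 180.5] (97, 168, 26, 26) z=.0: [ 0.54  -0.436  0.   ]
scene blue 67.0 [223.7 212.1] (219, 208, 10, 10) z=.0: [ 0.61  -0.057  0.   ]
scene red 701.5 [312.1 181.6] (295, 165, 35, 34) z=.0: [0.469 0.204 0.   ]
scene red 394.0 [94.2  8.9] (79, 0, 30, 20) z=.0: [-0.35  -0.795  0.   ]
scene red 279.0 [112.  219.7] (102, 211, 21, 19) z=.0: [ 0.675 -0.388  0.   ]
scene red 241.5 [320.5 260.1] (308, 254, 29, 13) z=.0: [0.731 0.237 0.   ]
scene red 77.5 [323.2 273.5] (309, 269, 29, 13) z=.0: [0.77  0.245 0.   ]
(183, 175) [ 12 212 238]
(254, 179) [ 11 143 209]
(223, 213) [109 122 178]
(110, 178) [108 195 184]
```

View pics/c1.png

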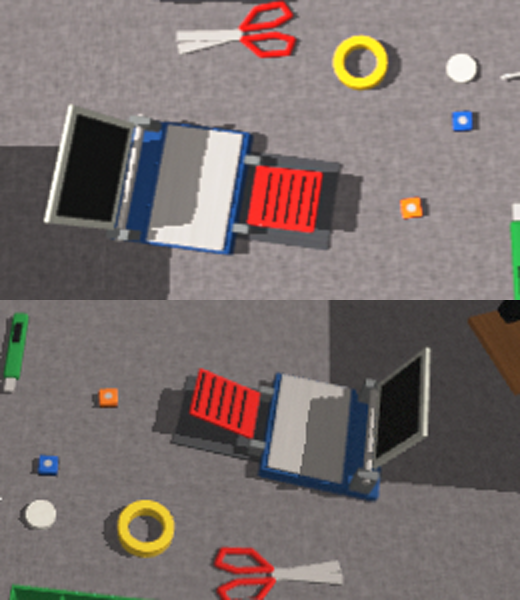

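Only two glides are present, one orange and one blue. The plate is clear. Next: wrist close-ups, two views of each group.

```bash
cat >> h.py <<'E'
def rect(r,col,uv0,z,amin=60):
    """blob nearest uv0; its minAreaRect corners cast on plane z -> centre, yaw, sizes"""
    b=min([b for b in blobs(r,col,amin)],key=lambda t:np.hypot(*(t[1]-uv0)))
    P=onplane(r,b[2][:,0].astype(float),z)[:,:2]
    (c,s,a)=cv2.minAreaRect((P*1000).astype(np.float32)); return np.array(c)/1000,np.radians(a),np.array(s),b[1]
def project(r,P):
    V=np.array(r["view"]); rv=cv2.Rodrigues(V[:3,:3])[0]
    return cv2.projectPoints(np.array(P,float).reshape(-1,1,3),rv,V[:3,3],np.array(r["intrinsics"]),np.array(r["dist"],float))[0][:,0]
E
python3 - <<'E'
from h import *
import pickle
poses={"g1":(0.47,0.0,.26),"g2":(.53,-.06,.26),"p1":(.46,.27,.27),"p2":(.46,.36,.27),"q1":(.45,-.27,.26),"q2":(.45,-.36,.26)}
D={}
for k in ["q2","q1","g2","g1","p1","p2"]:
    try: bot.reach(list(poses[k]),list(down(np.pi/2)))
    except bot.IKError as e: print(k,e);continue
    D[k]=snap("wrist","w_"+k); print(k,np.round(get_obs()["joint_pos"],2))
pickle.dump(D,open("D.pkl","wb"))
for k,r in D.items():
    for c in ["orange","blue"]:
        for a,u,kk in blobs(r,c,100): print(k,c,a,np.round(u,1),np.round(onplane(r,[u],.014)[0],3))
cv2.imwrite("pics/m1.png",cv2.resize(np.vstack([np.hstack([D[a]["frame"] for a in s]) for s in (("q2","g2"),("p1","p2"))])[:,:,::-1],(800,600)))
print(get_obs()["time_s"])
E
```

```text
q2 [-0.68  0.24  1.7  -0.    1.2  -2.25]
q1 [-0.54  0.16  1.8  -0.    1.18 -2.11]
g2 [-0.12  0.17  1.79 -0.    1.18 -1.69]
g1 [-0.    0.07  1.91 -0.    1.17 -1.57]
p1 [ 0.53  0.16  1.77 -0.    1.2  -1.04]
p2 [ 0.66  0.25  1.67 -0.    1.23 -0.91]
q2 orange 8865.0 [ 55.4 257.6] [ 0.608 -0.694  0.014]
q2 orange 1924.5 [369.1 210.6] [ 0.526 -0.189  0.014]
q2 orange 335.5 [501.5 183.4] [0.482 0.013 0.014]
q2 orange 100.0 [  4.4 326.4] [ 0.753 -0.826  0.014]
q2 blue 1501.5 [216.2 234.2] [ 0.565 -0.425  0.014]
q2 blue 269.0 [439.5 258.3] [ 0.61  -0.061  0.014]
q1 orange 4947.5 [ 32.9 264.5] [ 0.623 -0.645  0.014]
q1 orange 1656.0 [307.8 210.7] [ 0.526 -0.192  0.014]
q1 orange 361.5 [446.3 183.4] [0.482 0.016 0.014]
q1 blue 1315.0 [154.6 228.8] [ 0.557 -0.431  0.014]
q1 blue 140.0 [387.  256.4] [ 0.605 -0.058  0.014]
g2 orange 1925.0 [159. 157.] [ 0.523 -0.204  0.014]
g2 orange 383.5 [314.5 129.3] [0.484 0.019 0.014]
g2 blue 1731.5 [ 20.  182.6] [ 0.561 -0.423  0.014]
g2 blue 1323.0 [488.1 142.3] [0.5   0.276 0.014]
g2 blue 493.0 [ 99.9 356.7] [ 0.898 -0.357  0.014]
g2 blue 263.0 [260.8 214.1] [ 0.611 -0.056  0.014]
g1 orange 1988.5 [122.5 197.9] [ 0.525 -0.206  0.014]
g1 orange 332.5 [271.6 170.2] [0.483 0.02  0.014]
g1 blue 1244.5 [ 99.1 367.6] [ 0.867 -0.304  0.014]
g1 blue 1107.0 [441.4 179.4] [0.496 0.276 0.014]
g1 blue 514.0 [  7.5 218.2] [ 0.56  -0.399  0.014]
g1 blue 254.5 [223.5 248.3] [ 0.61  -0.055  0.014]
p1 orange 344.0 [ 97.5 175.4] [0.483 0.025 0.014]
p1 blue 1472.5 [348.9 197.3] [0.518 0.41  0.014]
p1 blue 341.5 [265.1 180.6] [0.491 0.28  0.014]
p1 blue 266.0 [ 66.6 250. ] [ 0.61  -0.05   0.014]
p2 orange 4879.5 [484.7  50.7] [0.306 0.672 0.014]
p2 orange 344.0 [ 41.4 175.5] [0.483 0.026 0.014]
p2 blue 1545.0 [273.1 194.1] [0.512 0.383 0.014]
p2 blue 260.5 [ 16.2 249.3] [ 0.61  -0.048  0.014]
5.8667
```

View pics/m1.png

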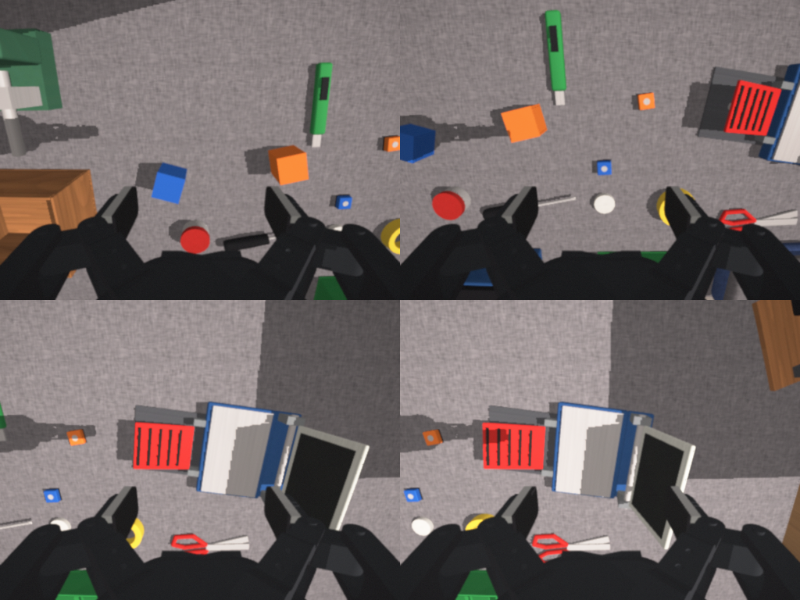

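The mosaic shows the plate clear, the jaw leaning back over the +y side, and the treadle free. Now triangulating the glides, plate corners and treadle.

```bash
cat > m.py <<'E'
from h import *
import pickle
D=pickle.load(open("D.pkl","rb"))
def near(r,col,P,amin=60):
    uv=project(r,[P])[0]; return min(blobs(r,col,amin),key=lambda t:np.hypot(*(t[1]-uv)))
for col,P in (("orange",(.483,.02,.01)),("blue",(.61,-.055,.01))):
    ks=["g2","g1","q2","p1"]; prs=[(D[k],near(D[k],col,P)[1]) for k in ks]
    x,e=tri(prs); print(col,"tri",np.round(x,4),"res",round(e,4))
    for k in ks[:2]:
        c,a,s,_=rect(D[k],col,project(D[k],[P])[0],.012); print("  ",k,np.round(c,4),round(np.degrees(a),1),np.round(s,1))
# plate corners
C={"p1":[(269,133),(352,141),(339,250),(256,243)],"p2":[(205,133),(287,141),(271,250),(196,243)]}
S={}
for k,c in C.items():
    g=cv2.cvtColor(D[k]["frame"],cv2.COLOR_RGB2GRAY)
    S[k]=cv2.cornerSubPix(g,np.array(c,np.float32).reshape(-1,1,2),(6,6),(-1,-1),(3,40,.01))[:,0]
    print(k,np.round(S[k],1).tolist())
    im=cv2.resize(D[k]["frame"][100:270,150:400,::-1].copy(),None,fx=3,fy=3)
    for u in S[k]: cv2.circle(im,tuple(int(v) for v in ((u-[150,100])*3)),5,(0,255,0),1)
    cv2.imwrite(f"pics/pl_{k}.png",im)
for i in range(4):
    x,e=tri([(D[k],S[k][i]) for k in S]); print(i,np.round(x,4),round(e,4))
for k in S:
    print(k,np.round(onplane(D[k],S[k],.03),4).tolist())
    print("red",[(b[0],np.round(b[1],1)) for b in blobs(D[k],"red",300)])
E
python3 m.py
```

```text
orange tri [0.4843 0.0203 0.0067] res 0.0001
   g2 [0.484  0.0193] 9.6 [28.6 29.4]
   g1 [0.4833 0.02  ] 8.4 [28.9 28.3]
blue tri [ 0.6139 -0.0558  0.0071] res 0.0003
   g2 [ 0.612 -0.056] 5.1 [28.9 26.4]
   g1 [ 0.6116 -0.0554] 0.1 [30.5 27.6]
p1 [[273.3999938964844, 133.10000610351562], [350.3999938964844, 145.3000030517578], [339.0, 250.0], [256.3999938964844, 244.1999969482422]]
p2 [[208.6999969482422, 132.8000030517578], [286.1000061035156, 144.89999389648438], [269.1000061035156, 254.1999969482422], [198.5, 244.3000030517578]]
0 [0.4193 0.2909 0.026 ] 0.0003
1 [0.4354 0.3996 0.0305] 0.0003
2 [0.5641 0.3743 0.1017] 0.0025
3 [0.5903 0.267  0.0287] 0.0001
p1 [[0.4192, 0.2907, 0.03], [0.4358, 0.3998, 0.03], [0.6001, 0.3975, 0.03], [0.5896, 0.267, 0.03]]
red [(3833.0, array([206.7, 186.8])), (532.5, array([239.9, 309. ]))]
p2 [[0.4186, 0.2916, 0.03], [0.4352, 0.3997, 0.03], [0.607, 0.378, 0.03], [0.5897, 0.2673, 0.03]]
red [(3968.0, array([143.4, 186.9])), (527.0, array([189.9, 308.8]))]
```

View pics/pl_p1.png

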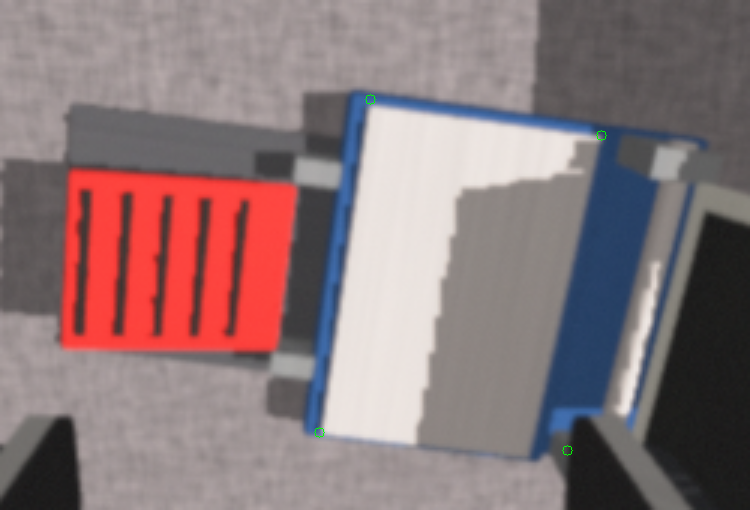

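```bash
cat >> h.py <<'E'
PC=np.array([.5127,.3334]); PX=np.array([.99,-.143]); PY=np.array([.143,.99]); PYAW=np.arctan2(.99,.143)
def st(*a):
    o=get_obs(); print(*a,"t%.1f"%o["time_s"],np.round(o["position"],4),"w%.4f"%o["gripper_width"],"f%.1f"%o["grip_force"],np.round(o["wrist_force"],1)); return o
def pick(xy,yaw,z,w=.06,strength=40,hi=.12):
    hand.move_gripper(w); q=list(down(yaw))
    bot.reach([*xy,hi],q); bot.servo_line([*xy,z],velocity=.1)
    hand.move_gripper(0.0,strength); st("grip")
    bot.servo_line([*xy,hi],velocity=.15); return st("lift")["gripper_width"]
def place(xy,yaw,z,w=.06,hi=.12):
    bot.reach([*xy,hi],list(down(yaw))); o=st("over")
    if o["gripper_width"]<.02: print("LOST"); return False
    bot.servo_line([*xy,z],velocity=.08); st("down"); hand.move_gripper(w); bot.servo_line([*xy,hi]); return True
E
python3 - <<'E'
from h import *
r1=np.radians
if pick((.484,.0203),r1(99),.020)>.02: place(PC-.04*PX,PYAW,.051)
if pick((.612,-.0556),r1(93),.020)>.02: place(PC+.04*PX,PYAW,.051)
bot.reach([*(PC+[-.06,-.05]),.27],list(down(np.pi/2)))
r=snap("wrist","w_plate"); cv2.imwrite("pics/c3.png",r["frame"][60:340,:,::-1])
for c,z in (("orange",.042),("blue",.042)):
    for a,u,k in blobs(r,c,100): print(c,a,np.round(u,1),np.round(onplane(r,[u],z)[0],4))
st()
E
```

```text
grip t9.4 [0.484  0.0203 0.02  ] w0.0000 f0.0 [ 0.3  0.3 -0.3]
lift t10.2 [0.4835 0.0203 0.1194] w0.0000 f0.0 [ 0.  -0.6  0.7]
grip t13.2 [ 0.612  -0.0556  0.02  ] w-0.0003 f0.0 [-0.1  0.6  0.2]
lift t14.0 [ 0.6114 -0.0555  0.1193] w0.0001 f0.0 [-0.8  0.3 -1.1]
orange 341.0 [ 89.4 180. ] [0.4754 0.0424 0.042 ]
orange 141.5 [508.6  25.4] [0.2737 0.5999 0.042 ]
blue 1423.5 [338.9 203.4] [0.5105 0.4005 0.042 ]
blue 632.5 [  8.4 365. ] [ 0.8291 -0.181   0.042 ]
blue 275.5 [261.1 174.1] [0.4672 0.2876 0.042 ]
blue 255.0 [ 59.7 253.8] [ 0.5941 -0.0267  0.042 ]
t15.6 [0.4531 0.2826 0.2694] w0.0004 f0.0 [-0.5 -0.5  0.3]
```

View pics/c3.png

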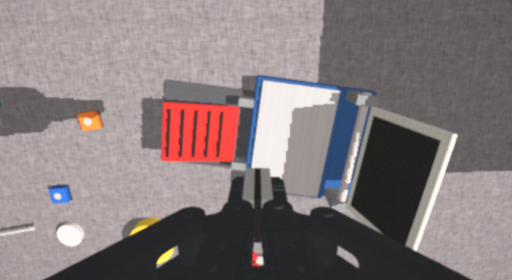

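Both grasps closed on nothing. The picture shows the glides still on the bench at (90,181) and (60,254) in full-frame pixels. I'll measure whether they shifted and look at an open-finger approach.

```bash
python3 - <<'E'
from h import *
for n in ["top","scene","wrist"]:
    r=snap(n)
    for c,P in (("orange",(.483,.02,.01)),("blue",(.612,-.055,.01))):
        uv=project(r,[P])[0]; b=min(blobs(r,c,30),key=lambda t:np.hypot(*(t[1]-uv))); print(n,c,np.round(uv,1),np.round(b[1],1),np.round(onplane(r,[b[1]],.009)[0],4))
hand.move_gripper(.06); bot.reach([.484,.0203,.12],list(down(np.radians(99)))); bot.servo_line([.484,.0203,.04],velocity=.1); st()
a=snap("wrist")["frame"]; b=snap("scene")["frame"][130:230,180:330]
cv2.imwrite("pics/c4.png",np.hstack([a[100:],cv2.resize(b,(426,284))])[:,:,::-1][:,138:])
E
```

```text
top orange [245.9 224.2] [245.8 223.8] [0.4843 0.0203 0.009 ]
top blue [271.1 180.9] [270.9 180. ] [ 0.6149 -0.0547  0.009 ]
scene orange [253.8 177.8] [253.7 178.1] [0.4836 0.0199 0.009 ]
scene blue [224.2 211.3] [223.7 212.1] [ 0.6144 -0.0564  0.009 ]
wrist orange [ 88.  179.8] [ 89.5 180.1] [0.4837 0.0216 0.009 ]
wrist blue [ 58.5 253.8] [ 59.8 253.9] [ 0.6127 -0.0535  0.009 ]
t18.4 [0.4845 0.0204 0.0404] w0.0598 f0.0 [ 0.1  0.4 -0.8]
```

View pics/c4.png

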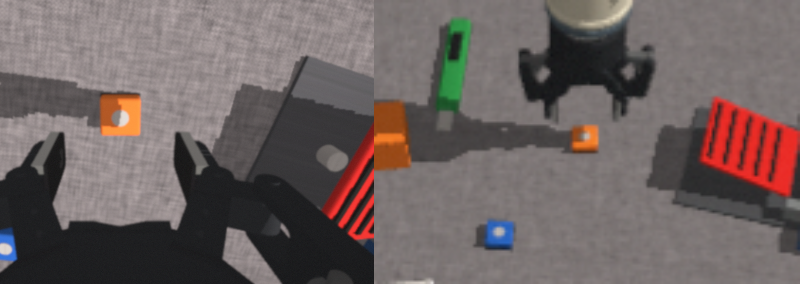

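The jaws are aligned over the glide in xy, allowing for parallax, so the error must be in height. I'll probe the bench next to it, fingers at glide opening, with a force guard.

```bash
cat >> h.py <<'E'
def probe(xy,q,z0,zmin,step=.002,dF=4,vel=.05):
    bot.reach([*xy,z0+.03],list(q)); bot.servo_line([*xy,z0],velocity=.1); bot.dwell(.2); f0=get_obs()["wrist_force"][2]; z=z0
    while z>zmin:
        z-=step; bot.servo_line([*xy,z],velocity=vel); f=get_obs()["wrist_force"][2]-f0
        if f>dF: break
    o=st("probe cmd z%.4f dF%.1f"%(z,f)); return z
E
python3 - <<'E'
from h import *
for w in (.03,.06):
    hand.move_gripper(w); z=probe((.49,-.06),down(np.pi/2),.03,.004); bot.servo_line([.49,-.06,.06])
E
```

```text
probe cmd z0.0040 dF0.6 t23.2 [ 0.4899 -0.06    0.0039] w0.0301 f0.0 [0.1 0.5 0. ]
probe cmd z0.0040 dF-0.3 t28.3 [ 0.4899 -0.06    0.0039] w0.0600 f0.0 [-0.1 -0.4  0.2]
```

```bash
python3 - <<'E'
from h import *
for w in (.03,.06):
    hand.move_gripper(w); z=probe((.49,-.06),down(np.pi/2),.008,-.03,step=.0015,dF=3); bot.servo_line([.49,-.06,.06])
E
```

```text
probe cmd z-0.0115 dF23.8 t33.4 [ 0.49   -0.06   -0.0102] w0.0301 f12.0 [-5.5  1.  24.4]
probe cmd z-0.0160 dF21.1 t39.3 [ 0.49   -0.06   -0.0148] w0.0600 f10.7 [-6.   1.7 21.4]
```

The real fingertips sit about 25 mm further back along the tool than stated: bench contact is at TCP z = -0.010 with 30 mm opening. I'll use the measured offset.

```bash
python3 - <<'E'
from h import *
r1=np.radians
if pick((.484,.0203),r1(99),-.006,hi=.09)>.02: place(PC-.04*PX,PYAW,.0255,hi=.09)
if pick((.613,-.0556),r1(93),-.006,hi=.09)>.02: place(PC+.04*PX,PYAW,.0255,hi=.09)
bot.reach([*(PC+[-.06,-.05]),.25],list(down(np.pi/2)))
r=snap("wrist"); s=snap("scene"); cv2.imwrite("pics/c5.png",np.hstack([r["frame"][60:340,120:],cv2.resize(s["frame"][140:240,280:420],(392,280))])[:,:,::-1])
for c in ("orange","blue"):
    for a,u,k in blobs(r,c,100): print(c,a,np.round(u,1),np.round(onplane(r,[u],.04)[0],4))
st()
E
```

```text
grip t42.1 [ 0.4844  0.0203 -0.0053] w0.0264 f39.4 [-0.8 -0.6  6.5]
lift t42.9 [0.4835 0.0203 0.0895] w0.0267 f39.4 [-0.2  0.1 -0.7]
over t44.1 [0.473  0.3381 0.0894] w0.0266 f39.4 [-0.4 -0.1 -0.7]
down t45.1 [0.4732 0.3392 0.0253] w0.0267 f39.4 [-0.2 -0.2 -0.6]
grip t49.4 [ 0.6135 -0.0557 -0.0052] w0.0268 f39.8 [-1.5  0.9  5.2]
lift t50.2 [ 0.6124 -0.0555  0.0893] w0.0267 f45.1 [-0.   0.2 -0.7]
over t51.6 [0.5526 0.3267 0.0898] w0.0265 f45.2 [-0.3 -0.4 -0.2]
down t52.6 [0.5524 0.3278 0.0253] w0.0267 f45.2 [0.2 0.  0.1]
orange 391.0 [298.7 181.3] [0.4725 0.3385 0.04  ]
blue 1761.5 [325.6 196.5] [0.4938 0.3762 0.04  ]
blue 309.5 [288.3 235.2] [0.5517 0.327  0.04  ]
t54.5 [0.4527 0.2833 0.248 ] w0.0600 f0.0 [-0.7  0.  -0.3]
```

View pics/c5.png

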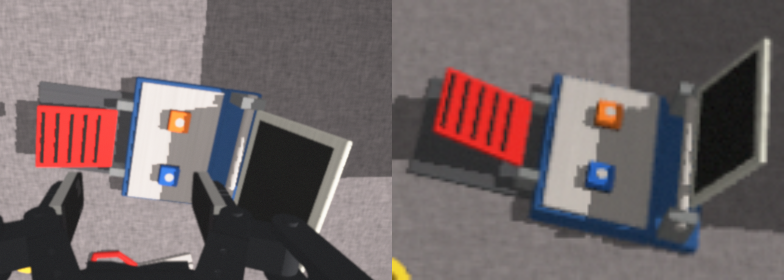

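Both glides lie flat on the plate, orange at (178,122) and blue at (168,177) in the left crop. Next, the treadle.

```bash
python3 - <<'E'
from h import *
import pickle
D=pickle.load(open("D.pkl","rb"))
x,e=tri([(D["p1"],(206.7,186.8)),(D["p2"],(143.4,186.9))]); d=x[:2]-PC; print("treadle c",np.round(x,4),e,"press xy",d@PX,d@PY)
hand.move_gripper(0.0)
q=list(down(np.arctan2(PX[1],PX[0])))
p=PC-.168*PY
bot.reach([*p,.10],q); bot.servo_line([*p,.052],velocity=.15); f0=get_obs()["wrist_force"][2]
z=.052
while z>.008:
    z-=.003; k=np.clip((.046-z)/.027,0,1)
    bot.servo_line([*(p-.005*k*PY),z],velocity=.06); o=get_obs(); f=o["wrist_force"][2]-f0; print("%.3f %.4f %.1f"%(z,o["position"][2],f),end=" | ")
    if f>28: break
bot.dwell(.3); st("stop")
t=snap("top"); s=snap("scene")
bot.servo_line([*p,.12],velocity=.12); bot.dwell(.3); st("up")
t2=snap("top")
cv2.imwrite("pics/c6.png",np.hstack([cv2.resize(i["frame"][a:a+100,b:b+140],(266,190)) for i,a,b in ((t,160,60),(s,140,280),(t2,160,60))])[:,:,::-1])
E
```

```text
treadle c [0.4932 0.1964 0.0419] 1.0985879146143758e-05 press xy 0.0003205869855201489 -0.13837162396528335
0.049 0.0496 0.9 | 0.046 0.0468 7.3 | 0.043 0.0438 6.5 | 0.040 0.0407 5.7 | 0.037 0.0376 6.1 | 0.034 0.0345 6.0 | 0.031 0.0314 5.9 | 0.028 0.0284 6.4 | 0.025 0.0254 6.2 | 0.022 0.0224 7.1 | 0.019 0.0194 7.1 | 0.016 0.0171 15.7 | 0.013 0.0164 51.5 | stop t60.4 [0.4885 0.1625 0.0164] w0.0002 f25.6 [-12.8  -3.1  51.2]
up t61.8 [0.4885 0.167  0.1195] w-0.0004 f0.0 [1.  0.5 0.6]
```

View pics/c6.png

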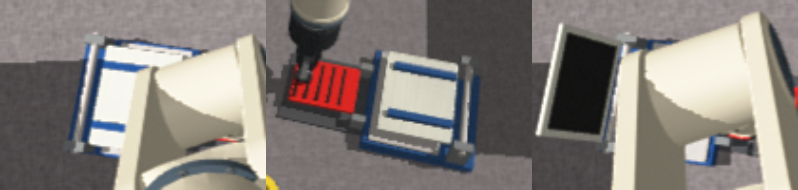

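The press closed fully (force rose to 51 N at the stop) and the jaw came back up. Now close views of the pots from straight above, and a feasibility check of a two-step flip of 2 x 90° about the closing axis.

```bash
cat >> h.py <<'E'
GO=-.027
def tool(c,e):   # closing axis yaw c, elevation e of tool z in plane of h (h = c-90deg)
    y=np.array([np.cos(c),np.sin(c),0]);h=np.array([np.sin(c),-np.cos(c),0]);t=np.cos(e)*h+np.sin(e)*np.array([0,0,1.])
    return t,h,R.from_matrix(np.c_[np.cross(y,t),y,t]).as_quat()
def pose(G,c,e):
    t,h,q=tool(c,e); return list(np.array(G)-GO*t),list(q)
def potview(col,xy):
    hand.move_gripper(.085)
    bot.reach([xy[0]+.07,xy[1],.25],list(down(np.pi/2)))
    r=snap("wrist"); c,a,s,u=rect(r,col,project(r,[(*xy,.054)])[0],.054,400)
    print(col,"c",np.round(c,4),"yaw %.1f"%np.degrees(a),"size",np.round(s,1),"uv",np.round(u,1),"t%.1f"%get_obs()["time_s"]); return c,a,r
E
python3 - <<'E'
from h import *
fr=[]
for col,xy in (("orange",(.523,-.2)),("blue",(.558,-.43))):
    c,a,r=potview(col,xy); fr.append(r["frame"])
    for k in range(4):
        cc=a+k*np.pi/2
        for mid in (-90,-80,-100):
            js=[kinematics.solve_ik(*pose([*c,.08],cc,np.radians(mid+d))) for d in (-45,0,45)]
            if all(j is not None for j in js): print("  k",k,mid,[np.round(j,2).tolist() for j in js])
            else: print("  k",k,mid,[j is not None for j in js])
cv2.imwrite("pics/c7.png",np.hstack([f[0:300,56:456] for f in fr])[:,:,::-1])
E
```

```text
orange c [ 0.5158 -0.1446] yaw 15.1 size [52.5 55.6] uv [303.3 105.4] t64.8
  k 0 -90 [[-0.57, 0.75, 1.64, 0.5, 1.41, -1.09], [-0.28, 0.44, 1.95, -0.0, 0.75, -0.54], [0.17, 0.55, 2.13, -1.23, 0.84, 0.94]]
  k 0 -80 [True, True, False]
  k 0 -100 [[-0.6, 0.84, 1.57, 0.56, 1.56, -1.12], [-0.36, 0.49, 1.89, 0.18, 0.88, -0.75], [0.07, 0.48, 2.12, -1.03, 0.71, 0.67]]
  k 1 -90 [[-0.12, 0.82, 1.49, -0.27, 1.59, -1.85], [-0.28, 0.44, 1.95, -0.0, 0.75, -2.11], [-0.61, 0.48, 2.35, 1.94, 0.62, 1.99]]
  k 1 -80 [[-0.14, 0.72, 1.58, -0.23, 1.41, -1.87], [-0.34, 0.39, 2.06, 0.19, 0.55, -2.32], [-0.7, 0.6, 2.39, 2.08, 0.88, 1.73]]
  k 1 -100 [[-0.1, 0.91, 1.39, -0.3, 1.76, -1.84], [-0.23, 0.51, 1.85, -0.1, 0.94, -1.99], [-0.53, 0.4, 2.28, 1.58, 0.42, 2.44]]
  k 2 -90 [[0.17, 0.55, 2.13, -1.23, 0.84, -2.2], [-0.28, 0.44, 1.95, -0.0, 0.75, 2.6], [-0.57, 0.75, 1.64, 0.5, 1.41, 2.06]]
  k 2 -80 [[0.07, 0.48, 2.12, -1.03, 0.71, -2.47], [-0.36, 0.49, 1.89, 0.18, 0.88, 2.39], [-0.6, 0.84, 1.57, 0.56, 1.56, 2.02]]
  k 2 -100 [False, True, True]
  k 3 -90 [[-0.61, 0.48, 2.35, 1.94, 0.62, -1.15], [-0.28, 0.
[... 1252 characters left out ...]
0.92, 1.2], [-0.56, 1.06, 0.95, -0.21, 1.89, 1.31]]
  k 2 -80 [[-0.78, 0.53, 1.99, 1.34, 0.28, -0.17], [-0.62, 0.72, 1.44, -0.06, 1.15, 1.26], [-0.55, 1.17, 0.81, -0.25, 2.09, 1.29]]
  k 2 -100 [[-0.86, 0.64, 2.14, 2.35, 0.68, -1.26], [-0.68, 0.58, 1.71, 0.11, 0.7, 1.1], [-0.57, 0.95, 1.09, -0.17, 1.69, 1.31]]
  k 3 -90 [[-0.92, 0.9, 1.3, 0.61, 1.5, -0.86], [-0.65, 0.64, 1.58, -0.0, 0.92, -0.37], [-0.32, 0.72, 1.71, -1.01, 0.99, 0.67]]
  k 3 -80 [[-0.87, 0.82, 1.37, 0.51, 1.36, -0.81], [-0.57, 0.62, 1.62, -0.22, 0.86, -0.15], [-0.26, 0.78, 1.71, -1.16, 1.11, 0.83]]
  k 3 -100 [[-0.95, 0.98, 1.23, 0.7, 1.63, -0.89], [-0.72, 0.67, 1.52, 0.18, 1.03, -0.54], [-0.38, 0.67, 1.7, -0.82, 0.9, 0.47]]
```

View pics/c7.png

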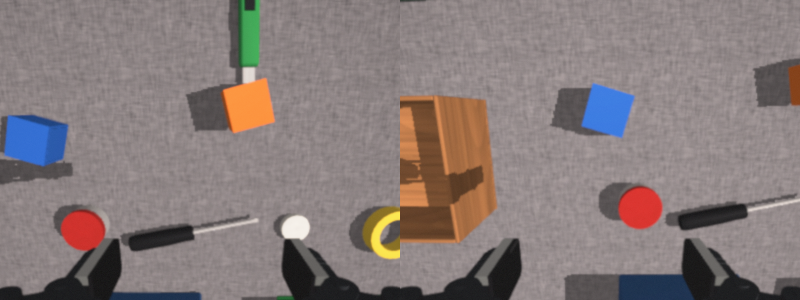

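The orange pot has been knocked to (.516,-.145), next to the knife. The blue pot is at (.557,-.422). Flip plan: grip at 45° from the far side, turn to lying, regrip from the mouth side, turn upright. The orange pot will be moved to clear ground at (.53,-.03).

```bash
cat >> h.py <<'E'
r45,r135=np.radians(-45),np.radians(-135)
cof=lambda h: np.arctan2(h[0],-h[1])   # closing yaw c for given h
def poses_flip(c0,h0,W,which):
    az=np.arctan2(W[1],W[0]); u=np.array([np.cos(az),np.sin(az)]); v=np.array([-u[1],u[0]])
    d={"g1":(np.r_[c0,.030],cof(h0),r135),"r1":(np.r_[W,.0275],cof(v),r45)}   # released from right (-v), mouth -> +v
    d["g2"]=(np.r_[W+.003*v,.029],cof(v),r135)
    d["r2"]=(np.r_[W,.0285],cof(-u),r45)                                       # upright, tool from far side
    return d
def up(p,dz): return (p[0]+np.array([0,0,dz]),p[1],p[2])
def back(p,d): return (p[0]-d*tool(p[1],p[2])[0],p[1],p[2])
def grab(p,strength=60):
    hand.move_gripper(.085); bot.reach(*pose(*back(p,.09))); bot.servo_line(*pose(*p),velocity=.15)
    hand.move_gripper(0.0,strength); return st("grab")["gripper_width"]
def release(p):
    bot.servo_line(*pose(*p),velocity=.1); bot.dwell(.1); st("set"); hand.move_gripper(.085); bot.servo_line(*pose(*back(p,.09)),velocity=.2)
E
cat > flip1.py <<'E'
from h import *
import sys
def check(d):
    for k,p in d.items():
        for n,q in (("at",p),("up",up(p,.09)),("bk",back(p,.09))):
            j=kinematics.solve_ik(*pose(*q)); print(k,n,None if j is None else np.round(j,2).tolist())
def step(d,a,b):
    if grab(d[a])<.04: print("MISSED"); return False
    bot.servo_line(*pose(*up(d[a],.09)),velocity=.2)
    bot.reach(*pose(*up(d[b],.09)))
    if st("carried")["gripper_width"]<.04: print("LOST"); return False
    release(d[b]); return True
E
python3 - <<'E'
from flip1 import *
W=np.array([.53,-.03]); a=np.radians(15.1)
d=poses_flip(np.array([.5158,-.1446]),np.array([np.cos(a),np.sin(a)]),W); check(d)
E
```

```text
Traceback (most recent call last):
TypeError: poses_flip() missing 1 required positional argument: 'which'
```

```bash
sed -i 's/,W,which)/,W)/' h.py; python3 - <<'E'
from flip1 import *
W=np.array([.53,-.03]); a=np.radians(15.1)
d=poses_flip(np.array([.5158,-.1446]),np.array([np.cos(a),np.sin(a)]),W); check(d)
if all(kinematics.solve_ik(*pose(*q)) is not None for p in d.values() for q in (p,up(p,.09),back(p,.09))):
    print(step(d,"g1","r1"))
    f=[snap("wrist")["frame"],snap("scene")["frame"][100:292,150:406]]
    cv2.imwrite("pics/c8.png",np.hstack([cv2.resize(i,(400,300)) for i in f])[:,:,::-1])
st()
E
```

```text
g1 at [-0.12, 0.88, 1.48, -0.27, 1.52, -1.83]
g1 up [-0.12, 0.76, 1.48, -0.27, 1.64, -1.87]
g1 bk [-0.09, 0.87, 1.32, -0.25, 1.7, -1.86]
r1 at [-0.47, 0.74, 1.88, 0.82, 1.08, 2.12]
r1 up [-0.47, 0.58, 1.88, 0.77, 1.19, 2.24]
r1 bk [-0.56, 0.65, 1.82, 0.72, 1.22, 2.19]
g2 at [0.35, 0.74, 1.88, -0.82, 1.08, -2.12]
g2 up [0.35, 0.58, 1.87, -0.77, 1.19, -2.25]
g2 bk [0.45, 0.65, 1.81, -0.72, 1.23, -2.19]
r2 at [-0.06, 0.91, 1.44, -0.0, 1.59, 1.57]
r2 up [-0.06, 0.79, 1.43, -0.0, 1.71, 1.57]
r2 bk [-0.06, 0.9, 1.26, -0.0, 1.77, 1.57]
grab t68.7 [ 0.4982 -0.1495  0.0115] w0.0516 f62.5 [2.7 0.8 5.6]
carried t72.7 [ 0.5311 -0.0109  0.0983] w0.0515 f62.4 [-0.   0.4 -0.7]
set t73.8 [ 0.5307 -0.0106  0.0086] w0.0514 f62.8 [-3.3  0.4  4.1]
True
t75.0 [ 0.5267 -0.0733  0.0712] w0.0848 f0.0 [-0.4 -0.3 -0.2]
```

View pics/c8.png

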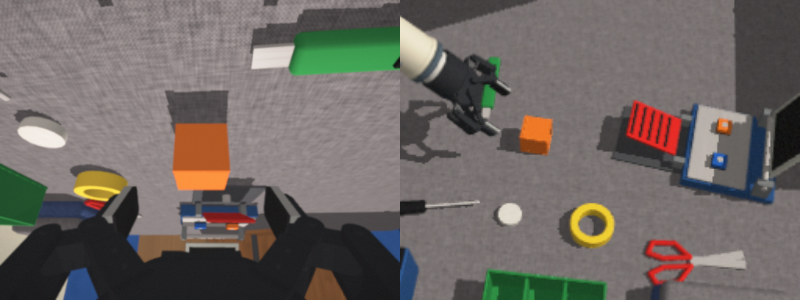

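The orange pot lies on its side at W, mouth towards +y, and nothing else was disturbed. Now step 2, going over the top.

```bash
cat >> flip1.py <<'E'
def over(d,a,b):
    bot.servo_line(*pose(*up(back(d[a],.09),.10)),velocity=.25); bot.reach(*pose(*up(back(d[b],.09),.10)))
E
python3 - <<'E'
from flip1 import *
W=np.array([.53,-.03]); a=np.radians(15.1)
d=poses_flip(np.array([.5158,-.1446]),np.array([np.cos(a),np.sin(a)]),W)
over(d,"r1","g2")
print(step(d,"g2","r2"))
f=[snap("wrist")["frame"],snap("scene")["frame"][100:292,150:406]]
cv2.imwrite("pics/c9.png",np.hstack([cv2.resize(i,(400,300)) for i in f])[:,:,::-1])
bot.servo_line(*pose(*up(back(d["r2"],.09),.10)),velocity=.25)
c,a,r=potview("blue",(.557,-.422))
for k in range(2):
    h=np.array([np.cos(a+k*np.pi/2),np.sin(a+k*np.pi/2)]); h=h*np.sign(h[0]); print(k,h)
E
```

```text
grab t81.2 [ 0.5297 -0.0455  0.0106] w0.0511 f62.6 [0.2 4.  6.3]
carried t85.0 [ 0.5109 -0.0288  0.0993] w0.0515 f62.3 [ 0.3  0.2 -1.5]
set t86.1 [ 0.5113 -0.0289  0.0097] w0.0511 f62.4 [-0.3 -0.4 -0.4]
True
blue c [ 0.557 -0.422] yaw 73.5 size [50.8 51.1] uv [257.3 111.1] t91.2
0 [0.28367661 0.95892001]
1 [ 0.95892001 -0.28367661]
```

View pics/c9.png

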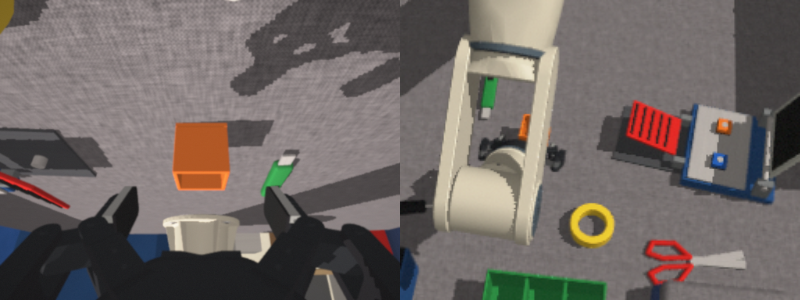

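The orange pot stands mouth-up, with its rim opening visible at (200,182) in the wrist view. Now the blue pot.

```bash
python3 - <<'E'
from flip1 import *
W=np.array([.55,-.27])
d=poses_flip(np.array([.557,-.422]),np.array([.9589,-.2837]),W)
ok=all(kinematics.solve_ik(*pose(*q)) is not None for p in d.values() for q in (p,up(p,.09),back(p,.09),up(back(p,.09),.1))); print(ok)
if ok and step(d,"g1","r1"):
    over(d,"r1","g2"); print(step(d,"g2","r2"))
    f=[snap("wrist")["frame"]]
    bot.servo_line(*pose(*up(back(d["r2"],.09),.10)),velocity=.25)
    bot.reach([*(PC+[-.04,-.12]),.25],list(down(np.pi/2)))
    r=snap("wrist"); t=snap("top"); f.append(t["frame"][130:280,200:400])
    for c in ("orange","blue"):
        for a,u,k in blobs(r,c,150): print(c,a,np.round(u,1),np.round(onplane(r,[u],.04)[0],4))
        for a,u,k in blobs(t,c,150): print("top",c,a,np.round(u,1),np.round(onplane(t,[u],.054)[0],4))
    cv2.imwrite("pics/c10.png",np.hstack([cv2.resize(i,(400,300)) for i in f])[:,:,::-1])
st()
E
```

```text
True
grab t93.4 [ 0.5394 -0.4169  0.0116] w0.0515 f62.6 [ 3.  -1.3  5.5]
carried t97.5 [ 0.5585 -0.2528  0.0983] w0.0515 f62.4 [ 0.1  0.5 -0.6]
set t98.7 [ 0.5581 -0.2523  0.0092] w0.0513 f63.1 [-5.1  0.6  8.5]
grab t106.1 [ 0.5437 -0.2841  0.0106] w0.0515 f62.5 [0.9 4.4 5.3]
carried t109.9 [ 0.5328 -0.2615  0.0994] w0.0512 f62.3 [-0.4  0.9 -0.8]
set t111.1 [ 0.5332 -0.2618  0.0096] w0.0514 f62.3 [-0.  -0.3 -1.2]
True
orange 2289.0 [ 87.8 203.2] [ 0.5242 -0.024   0.04  ]
orange 423.0 [351.4 166.4] [0.4727 0.338  0.04  ]
top orange 3325.5 [478.8 174.8] [ 0.6221 -0.652   0.054 ]
top orange 1131.0 [ 13.7 287. ] [0.3077 0.6573 0.054 ]
top orange 332.0 [263. 208.] [ 0.5262 -0.0287  0.054 ]
blue 1913.5 [393.9 194.1] [0.5112 0.4008 0.04  ]
blue 560.0 [300.9 178.8] [0.4897 0.2713 0.04  ]
blue 334.0 [337.8 221.6] [0.5517 0.3263 0.04  ]
top blue 1057.0 [345.5 103.8] [ 0.8363 -0.275   0.054 ]
top blue 390.0 [344.8 201.3] [ 0.5452 -0.2613  0.054 ]
t115.1 [0.473  0.2131 0.2498] w0.0851 f0.0 [-0.7  1.  -0.6]
```

View pics/c10.png

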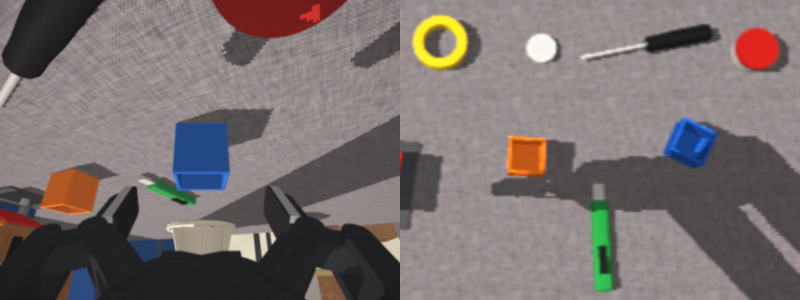

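Both pots are mouth-up, orange at (526,155) and blue at (690,142) in the right-hand crop. Now the glides go into their pots. I'll re-measure each rim with the wrist camera just before the drop.

```bash
cat > drop.py <<'E'
from h import *
import sys
col=sys.argv[1]
gx,pot,yaw=((.4727,.338),(.527,-.030),87) if col=="orange" else ((.5517,.3265),(.547,-.2686),64)
yaw=np.radians(yaw); q=list(down(yaw))
if pick(gx,PYAW,.029,hi=.12)>.02:
    bot.reach([pot[0]+.07,pot[1],.20],list(down(np.pi/2)))
    r=snap("wrist"); c,a,s,u=rect(r,col,project(r,[(*pot,.054)])[0],.054,400)
    print("rim",np.round(c,4),"yaw %.1f"%np.degrees(a),np.round(s,1),"plan",pot)
    w=st("carry")["gripper_width"]
    if w>.02 and np.hypot(*(c-pot))<.012:
        bot.reach([*c,.10],q); bot.servo_line([*c,.049],velocity=.1); st("drop"); hand.move_gripper(.06); bot.dwell(.3); bot.servo_line([*c,.12])
        bot.reach([c[0]+.07,c[1],.20],list(down(np.pi/2))); r=snap("wrist"); u=project(r,[(*c,.05)])[0].astype(int)
        cv2.imwrite(f"pics/d_{col}.png",cv2.resize(r["frame"][max(u[1]-60,0):u[1]+60,u[0]-80:u[0]+80],(400,300),interpolation=2)[:,:,::-1])
    else: print("CHECK")
st()
E
python3 drop.py orange
```

```text
grip t117.7 [0.4731 0.3383 0.0298] w0.0262 f39.2 [-1.1 -0.5  5.2]
lift t118.5 [0.4722 0.3377 0.1193] w0.0267 f39.3 [-0.9  0.7 -0.5]
rim [ 0.5276 -0.0306] yaw 87.0 [52.1 51.4] plan (0.527, -0.03)
carry t120.0 [ 0.5968 -0.0289  0.1996] w0.0261 f39.3 [-0.1 -0.  -0.2]
drop t121.2 [ 0.5283 -0.0306  0.0495] w0.0261 f39.4 [-0.2  0.1  0.6]
t123.1 [ 0.5962 -0.0305  0.1982] w0.0602 f0.0 [-0.2 -0.  -0. ]
```

```bash
python3 drop.py blue; python3 - <<'E'
import cv2,numpy as np,os
from h import *
f=[cv2.imread(f"pics/d_{c}.png") for c in ("orange","blue") if os.path.exists(f"pics/d_{c}.png")]
cv2.imwrite("pics/c11.png",np.hstack(f))
E
```

```text
grip t126.2 [0.5521 0.3268 0.0299] w0.0262 f39.5 [-1.2 -0.9  6.4]
lift t126.9 [0.5512 0.3262 0.1192] w0.0263 f39.3 [ 0.2 -0.7 -0.2]
rim [ 0.5478 -0.2697] yaw 64.6 [50.6 50.9] plan (0.547, -0.2686)
carry t129.1 [ 0.6173 -0.2676  0.1998] w0.0262 f39.3 [ 0.5 -0.4 -0.1]
drop t130.4 [ 0.5484 -0.2699  0.0494] w0.0263 f39.4 [ 0.4 -0.2 -0.1]
t132.3 [ 0.6165 -0.2692  0.1978] w0.0600 f0.0 [-0.6 -0.4 -1.3]
```

View pics/c11.png

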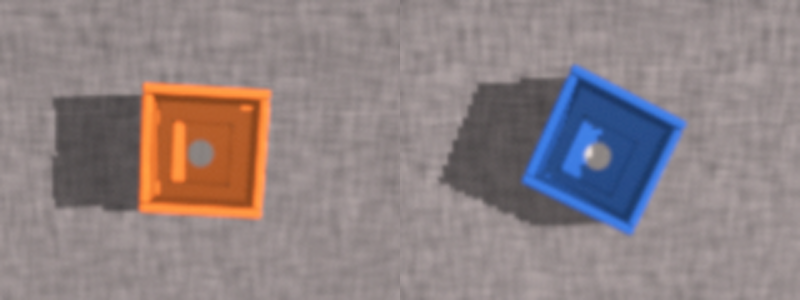

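Both glides lie flat inside their own pots, with the white dots at (200,153) and (597,156). One numeric check of the pots and treadle, then hand in.

```bash
python3 - <<'E'
from h import *
r=snap("scene"); t=snap("top")
for c,P in (("orange",(.527,-.03,.05)),("blue",(.548,-.27,.05)),("red",(.493,.196,.042))):
    for i in (r,t):
        bs=blobs(i,c,150); uv=project(i,[P])[0]; b=min(bs,key=lambda x:np.hypot(*(x[1]-uv))); print(c,np.round(uv),np.round(b[1]),b[0])
st()
print(hand_in())
E
```

```text
orange [236. 181.] [236. 185.] 394.0
orange [263. 208.] [263. 208.] 330.0
blue [156. 179.] [158. 183.] 412.5
blue [347. 200.] [345. 201.] 400.5
red [311. 180.] [312. 182.] 700.5
red [184. 220.] [182. 219.] 930.5
t132.4 [ 0.616  -0.2693  0.1977] w0.0600 f0.0 [ 0.4 -0.1 -0.9]
the job is handed in; nothing more can be done
None
```

The job is handed in at 132 s: both glides present (one orange, one blue) were pressed with the treadle down to its stop and back up, both pots stand mouth-up, and each glide lies flat in the pot of its own colour; no tools were handled.

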